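Draw the spatula out of the two-tier utensil box

TASK

The long spatula lies in the bottom of the wooden utensil box, under its sliding upper tray. Slide the upper tray all the way to the left as far as it goes, take the spatula by its green handle and draw it out at a slant, handle first, through the gap that the tray leaves, without levering it hard against the tray and without disturbing the things that stand about. Finish while still holding the spatula by its handle, still and clear in the air, the whole of it a good hand's width above the box; do not put it down.

Things in the scene. Friction and masses are not known exactly. Their poses are not given: they have to be found in the camera images.
- utensil_box: Open wooden box, heavy, fixed: 230 (its x) x 420 mm (its y), long walls 60 mm high, end walls 68, all 8 thick, floor 5. Origin at the centre of its underside; at yaw 0 its y runs to the robot's left, x away from it. Inside: y = -202 to +202; a 40 mm high partition along y parts a wide bay (x = -107 to +37, spatula) from a narrow one (a wooden spoon, fixed).
- sliding_tray (a joint): Travel (m) of the shallow upper tray along the box's +y (left): 0 = against the right end wall, 0.208 = left, fully open. Runs on the long walls, friction about 2 N, cannot be lifted; full width, 196 mm long, underside 60 and wall tops 100 mm above the worktop. Fully left it covers box y = +6 to +202 mm, leaving y = -202 to +6 open. The small things in it are fixed.
- tray_bar (a point): Middle of the top edge of the tray's grip: an upright wooden partition across the tray's middle, 10 mm thick (along box y), raised over 96 mm of its width to 120 mm above the worktop, 20 mm above the tray's walls. Nothing above wall height beside it; room for a finger on each side. Moves with the tray; axes as the box's.
- spatula: Spatula, green handle, purple blade, 310 x 52 x 16 mm, 55 to 115 g, lying flat on the floor of the wide bay, handle to the right, blade to the left. Origin at the centre of its underside, x towards the blade, z up. Handle x = -155 to -30 mm, 24 wide, 16 thick; neck 12 wide to +70; blade +66 to +155, 52 wide, 10 thick. (Another one like it lies far right on the worktop, out of reach.)
- handle_middle (a point): Middle of the spatula's handle, at x = -92 mm, 8 mm above its underside.
- handle_end (a point): Free end of the spatula's handle, at x = -153 mm.
- blade_tip (a point): Tip of the spatula's blade, at x = +153 mm.
- mug: Dotted white mug, 78 x 114 x 93 mm, bystander behind the box.
- timer: Round kitchen timer, white and red, 70 mm across, 41 mm high, bystander behind the box.
- yeast: White tub with grey lid, 72 mm across, 81 mm high, bystander at the front left.
- matches: Matchbox, 36 x 53 x 15 mm, bystander to the right.
- scraper: Dough scraper, steel blade with wooden grip, 125 x 121 x 24 mm, bystander to the right.

How it is judged (in metres and radians):
On the way, in this order (a step that is already met when the one before it is completed fails the run):
1. the upper tray is slid all the way to the left (within 10 mm of its stop) while the spatula still lies in the box (value of joint sliding_tray above 0.198 m and z of handle_end in the frame of utensil_box below 0.05 m), for 0.2 s.
2. the spatula is slanted in the gap: held, its handle's end is above the box's end wall while the blade's tip is still under the upper tray (value of joint sliding_tray above 0.195 m and z of handle_end in the frame of utensil_box above 0.07 m and z of blade_tip in the frame of utensil_box below 0.06 m and y of blade_tip in the frame of utensil_box above 0.015 m and contact force between the fingers and spatula above 0.5 N), for 0.1 s.
At the end, for the whole second after the job is handed in: The upper tray is fully left (within 13 mm of its stop); the spatula is held by its handle (TCP within 75 mm of the handle's middle), at rest, touching no part of the box, both its ends more than 160 mm above the worktop (60 mm above the upper tray's walls) (value of joint sliding_tray above 0.195 m and height (world z) of each of handle_end, blade_tip above 0.16 m and distance between the grasp point and handle_middle below 0.075 m and contact force between the fingers and spatula above 1 N and contact force between spatula and utensil_box below 0.1 N and linear speed of spatula below 0.05 m/s and angular speed of spatula below 0.3 rad/s); the arm keeps its last pose, push and grip.
It fails at once if the spatula is levered against the upper tray (more than 15 N) (contact force between spatula and sliding_tray above 15 N).
It fails at once if a bystander is shifted by more than 30 mm (distance of any of mug, timer, yeast, matches, scraper from where it was at the start of the episode above 0.03 m).
It also fails if it takes over 51 s, if anything falls off the work surface, if the arm or the gripper's body presses on something with over 40 N, if the wrist force passes 120 N, or if a joint passes its speed limit or range.

ROBOT

A 6-joint arm with a two-finger parallel gripper is mounted at the origin on a cart in front of the work surface, level with it; the furniture and walls round the work are solid. World frame = base frame: x ahead of the robot, y to its left, z up, the work surface at z = 0. Lengths are in mm, angles in rad, forces in N, time in s.
With the tool pointing down it reaches from about 300 to 775 mm from the base axis. Payload 14.6 kg.
Tool frame: the origin (TCP) lies between the finger pads, 19 mm behind the fingertips; this is the grasp point; y points along the fingers, z is the direction in which the jaws open and shut, and the axes are right-handed (so a half turn about y gives the same grasp; the last joint's range is limited). The gripper opens to 94 mm and grips with 3 to 60 N. Pads are 16 mm wide; open, the fingers measure 119 mm over their backs; the gripper's body (75 mm by 177 mm) begins 78 mm behind the grasp point.
Start: joints at [-0.067, 0.3, 1.521, -0, 1.321, -0.067], TCP at [549.99, -0.002, 224.246] pointing down, gripper open.
Joint ranges: [-3.03, 3.03], [-0.79, 2.21], [0.23, 2.52], [-1.04, 4.18], [0, 3.07], [-2.55, 2.55]. Speed limits (rad/s): [2.22, 2.22, 2.57, 3.14, 3.14, 3.14].

INTERFACE

Orientations are given as [roll, pitch, yaw] about the fixed x, y, z axes, in that order (R = Rz(yaw) Ry(pitch) Rx(roll)).
In Python, from cell import manip gives the robot as it stands.
- The arm moves only by the shell command python3 -m jog 'ROWS' [OPENING] [FORCE]. ROWS is JSON, one flat list of numbers, 6 for each row, row after row: the shift along the tool's x, y, z in mm, then the turn, a rotation vector about the tool's x, y, z in degrees. A call has 1 to 10 rows; each row is the pose to reach, as a shift and turn from the pose commanded when the call began, along the tool's axes at that moment; what a row does not reach only later rows make up. A row lasts 1/12 s, in which the tool goes at most 41.7 mm and 7.16 degrees, less where a joint would pass 70% of its speed; a pose out of reach is approached as far as the arm can. A call with a gripper value outside its range is refused whole. OPENING is the finger opening in mm, from 0 to 94, set as the call begins (- or left out, the last holds). The fingers move at their own pace and stop on an object; FORCE is the grip in N (left out, the last holds). Time passes only in rows, so rows that repeat a pose let the fingers close. It gives the time, the measured TCP pose, the force and the opening at its end, in the units of the state.
- manip.read_state(): the state, without advancing time (a new reading comes with each control period).
- manip.camera(name): name is "scene" or "side" or "wrist"; returns a dict with "img" (420x560x3 uint8, red, green, blue), "intrinsics" (3x3 intrinsics, pixels), "origin" and "orientation" of the camera in the world. Camera axes: x right, y down, z forward; pixel columns grow to the right and rows downward; lengths in mm; the calibration is good to about 2 mm. A picture is of the moment at which its call begins. There is no depth.
- manip.sign_off(): hands the job in, once; it reports no verdict.
Trained networks look in a picture, given as the dict that the camera call returned (one of the last four; its "shot" number tells which), for a name from the list of things; names that differ only in an ending like _2 or _b are one class to them, and where a whole thing is asked for, a point or a joint stands for the part that bears it (a point fixed in the world has none). Each returns a list of dicts, best first, with "score" (0 to 1); they miss things now and then, are a little off and sometimes report something else, mostly with a low value. They report only what shows in the picture. A call takes as long as a camera call.
- manip.masks_of(thing, picture): "pixels" (420x560 bool, what is visible of it) and "xy" ([column, row] in pixels, amid what is visible of it).
- manip.tip_of(thing, picture): "xy" ([column, row] in pixels: a listed point, or the origin of a listed thing).
The state is a dict: "clock": time; "joints": joint angles; "qd": joint speeds; "effort": joint torques, N m; "eef_pos": TCP position; "eef_rot": TCP orientation; "wrist_force": force on the tool from outside, world axes, zero at the start; "moment": the same for the moment, N m; "finger_gap": finger opening in mm.
Only numpy, scipy, OpenCV 4.12 (cv2) and the standard library are available. Lean on these libraries where they do the work, as an engineer would, in place of code of your own. Each camera call takes 0.05 s, during which the arm holds its last target.

## Working session

There is one attempt and no reset: what is moved stays moved. The work goes in short steps, Python scripts to look and compute and a shell command to move; the robot and the scene stay as the last step left them, time stands still between calls to the robot, and variables do not carry over. Pictures are saved under pics/ and viewed, and the job is handed in when it is done.

```bash
ls; mkdir -p pics
cat > h.py <<'E'
import numpy as np, cv2
from cell import manip
from scipy.spatial.transform import Rotation as R
def rot(c):
    o=np.array(c["orientation"],float)
    return o if o.shape==(3,3) else R.from_euler('xyz',o).as_matrix()
def ray(c,xy):
    K=np.array(c["intrinsics"]); d=rot(c)@np.linalg.solve(K,np.array([xy[0],xy[1],1.]))
    return np.array(c["origin"],float),d
def at_z(c,xy,z):
    o,d=ray(c,xy); return o+d*(z-o[2])/d[2]
def proj(c,p):
    K=np.array(c["intrinsics"]); q=K@(rot(c).T@(np.array(p,float)-np.array(c["origin"])));return q[:2]/q[2]
def save(c,n): cv2.imwrite(f"pics/{n}.png",cv2.cvtColor(c["img"],cv2.COLOR_RGB2BGR))
def tri(obs):
    A=np.zeros((3,3));b=np.zeros(3)
    for c,xy in obs:
        o,d=ray(c,xy);d=d/np.linalg.norm(d);M=np.eye(3)-np.outer(d,d);A+=M;b+=M@o
    return np.linalg.solve(A,b)
E
python3 - <<'E'
from h import *
np.set_printoptions(precision=1,suppress=True)
s=manip.read_state();print(s)
for n in ["scene","side","wrist"]:
    c=manip.camera(n);save(c,n+"0");print(n,c["origin"],c["orientation"])
    for t in ["tray_bar","utensil_box","handle_middle","handle_end"]:
        r=manip.tip_of(t,c)[:2]
        for q in r: print(t,np.round(q["score"],2),np.array(q["xy"]))
E
```

```text
pics
{'clock': 0.0, 'joints': array([-0.1,  0.3,  1.5, -0. ,  1.3, -0.1]), 'qd': array([-0., -0., -0.,  0.,  0.,  0.]), 'effort': array([ -0. , -53.2, -35.3,   0.1,   0. ,  -0. ]), 'eef_pos': array([549.8,  -0. , 223.7]), 'eef_rot': array([-1.6,  0. , -1.6]), 'wrist_force': array([-0.1, -0.3, -0.3]), 'moment': array([-0.,  0., -0.]), 'finger_gap': 93.77911532136375}
scene [-204.5 1056.2 1386.9] [-2.3  0.  -2.5]
tray_bar 0.73 [326.6 200.1]
utensil_box 0.78 [311.7 235.7]
side [  743.4 -1550.5  1350.8] [-2.3 -0.   0.1]
tray_bar 0.8 [248.2 227.3]
utensil_box 0.8 [256.5 237.2]
handle_middle 0.52 [233.  255.9]
handle_end 0.48 [223.2 271.1]
wrist [549.   69.6 384.3] [ 2.9  0.  -0. ]
utensil_box 0.64 [234.1 242. ]
```

Run:
```python
import cv2,numpy as np
a=[cv2.imread(f"pics/{n}0.png") for n in("scene","side","wrist")]
cv2.imwrite("pics/c0.png",cv2.resize(a[0][120:330,200:480],None,fx=2.8,fy=2.8,interpolation=2))
cv2.imwrite("pics/c1.png",cv2.resize(a[1][130:340,130:410],None,fx=2.8,fy=2.8,interpolation=2))
```

```text
(no output)
```

View pics/c0.png

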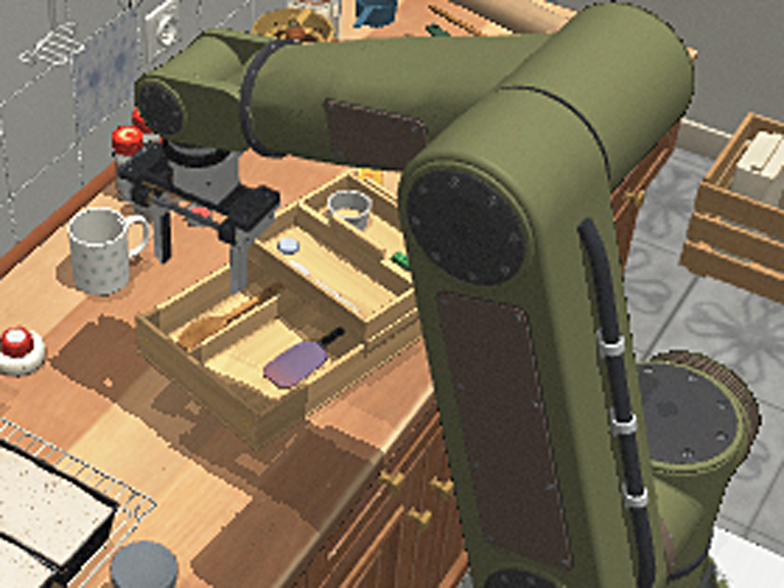

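View pics/c1.png

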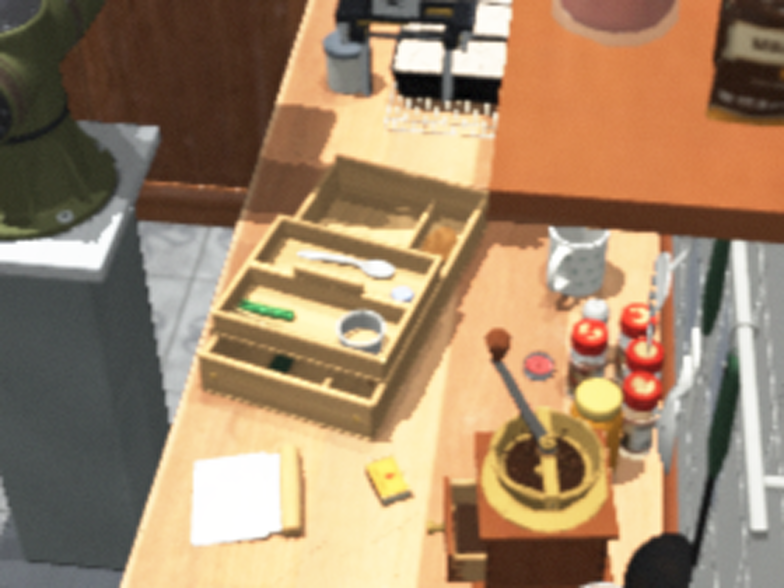

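View pics/wrist0.png

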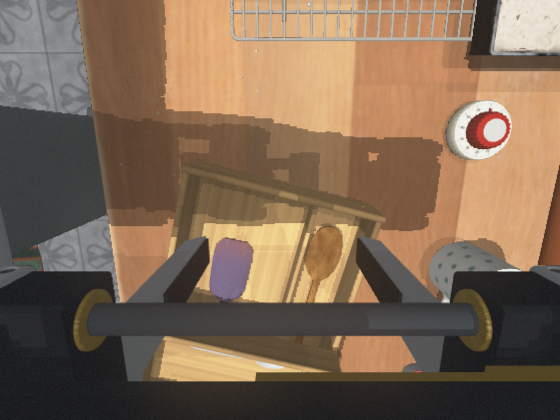

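Run:
```python
from h import *
np.set_printoptions(precision=1,suppress=True)
c=manip.camera("scene");d=manip.camera("side")
print(manip.read_state()["eef_rot"])
tb=[manip.tip_of("tray_bar",x)[0]["xy"] for x in(c,d)]
ub=[manip.tip_of("utensil_box",x)[0]["xy"] for x in(c,d)]
print("tb",tri([(c,tb[0]),(d,tb[1])]),at_z(c,tb[0],120),at_z(d,tb[1],120))
print("ub",tri([(c,ub[0]),(d,ub[1])]),at_z(c,ub[0],0),at_z(d,ub[1],0))
for t in ("handle_end","handle_middle","blade_tip","spatula"):
  for x,n in((c,"scene"),(d,"side")):
    for q in manip.tip_of(t,x)[:3]: print(t,n,round(q["score"],2),np.array(q["xy"]),at_z(x,q["xy"],13))
for t in("mug","timer","yeast","matches","scraper"):
  for x in (c,d):
    for q in manip.tip_of(t,x)[:1]: print(t,round(q["score"],2),np.array(q["xy"]),at_z(x,q["xy"],0))
```

```text
[-1.6  0.  -1.6]
tb [ 481.5 -261.   128.9] [ 478.9 -271.5  120. ] [ 486.2 -248.   120. ]
ub [ 502.2 -188.3  -12.4] [ 495.7 -177.3    0. ] [ 504.6 -200.6    0. ]
handle_end side 0.39 [226.8 270.6] [ 429.  -369.1   13. ]
handle_middle side 0.45 [231.7 254.4] [ 431.6 -291.4   13. ]
handle_middle side 0.35 [255.5 240.2] [ 504.6 -210.8   13. ]
blade_tip scene 0.57 [297.7 251.6] [493.9 -77.6  13. ]
blade_tip scene 0.37 [335.2 184.1] [ 571.6 -483.6   13. ]
blade_tip scene 0.34 [251.6 339.5] [411.4 313.1  13. ]
spatula scene 0.68 [325.5 236.7] [ 450.  -197.2   13. ]
mug 0.65 [238.8 219.8] [ 779.  -106.7    0. ]
mug 0.75 [333.6 231.1] [ 786.  -115.1    0. ]
timer 0.55 [205.6 246.5] [793.1  74.4   0. ]
yeast 0.56 [253.7 337.1] [417.  295.3  -0. ]
yeast 0.79 [253.6 156.4] [414.7 325.9   0. ]
matches 0.62 [335.9 185.6] [ 571.7 -491.2    0. ]
matches 0.77 [265.6 304.2] [ 579.1 -486.6    0. ]
scraper 0.24 [312.1 236.7] [ 497.3 -181.9    0. ]
scraper 0.71 [219.6 310.1] [ 435.4 -527.6    0. ]
```

Run:
```python
from h import *
from scipy.optimize import least_squares
np.set_printoptions(precision=2,suppress=True)
C={n:manip.camera(n) for n in("scene","side","wrist")}
side=lambda u,v:(130+u/2.8,130+v/2.8)
scn=lambda u,v:(200+u/2.8,120+v/2.8)
obs=[("side",side(200,345),(-115,-210,68)),("side",side(378,405),(115,-210,68)),("side",side(340,157),(-115,210,68)),("side",side(490,194),(115,210,68)),
("wrist",(184,155),(-115,210,68)),("wrist",(386,216),(115,210,68)),("scene",scn(137,318),(115,210,68))]
def w(p,q):
    c,s=np.cos(p[2]),np.sin(p[2]);return (p[0]+c*q[0]-s*q[1],p[1]+s*q[0]+c*q[1],q[2])
f=lambda p:np.concatenate([proj(C[n],w(p,q))-np.array(uv) for n,uv,q in obs])
r=least_squares(f,[500,-190,-.3],loss="soft_l1",x_scale=[10,10,.1]);p=r.x
print(p,np.degrees(p[2]));print(f(p).reshape(-1,2))
s0=None
for n in C:
    im=cv2.cvtColor(C[n]["img"],cv2.COLOR_RGB2BGR);im=cv2.resize(im,None,fx=3,fy=3,interpolation=2)
    def L(a,b,col):
        A=proj(C[n],w(p,a))*3+1;B=proj(C[n],w(p,b))*3+1;cv2.line(im,tuple(A.astype(int)),tuple(B.astype(int)),col,1)
    P=[(-115,-210,68),(115,-210,68),(115,210,68),(-115,210,68)]
    for i in range(4): L(P[i],P[(i+1)%4],(0,0,255))
    for i in range(4): L(P[i],(*P[i][:2],0),(0,0,255))
    for off in(0,):
        y=-202+98+off
        L((-48,y,120),(48,y,120),(255,0,0));T=[(-115,-202,100),(115,-202,100),(115,-6,100),(-115,-6,100)]
        for i in range(4):L(T[i],T[(i+1)%4],(255,255,0))
    a,b={"scene":(600,360),"side":(390,390),"wrist":(300,300)}[n]
    cv2.imwrite(f"pics/ov_{n}.png",im[b:b+600,a:a+780])
print("bar",w(p,(0,-104,120)))
```

```text
[ 498.2  -183.05   -0.28] -16.01643292556244
[[-3.51  0.41]
 [-5.38 -1.34]
 [-1.18 -3.06]
 [-0.36 -1.84]
 [-0.3   1.77]
 [ 4.32 -0.63]
 [-1.97 -1.2 ]]
bar (np.float64(469.50578824925816), np.float64(-283.0082064680936), 120)
```

View pics/ov_side.png

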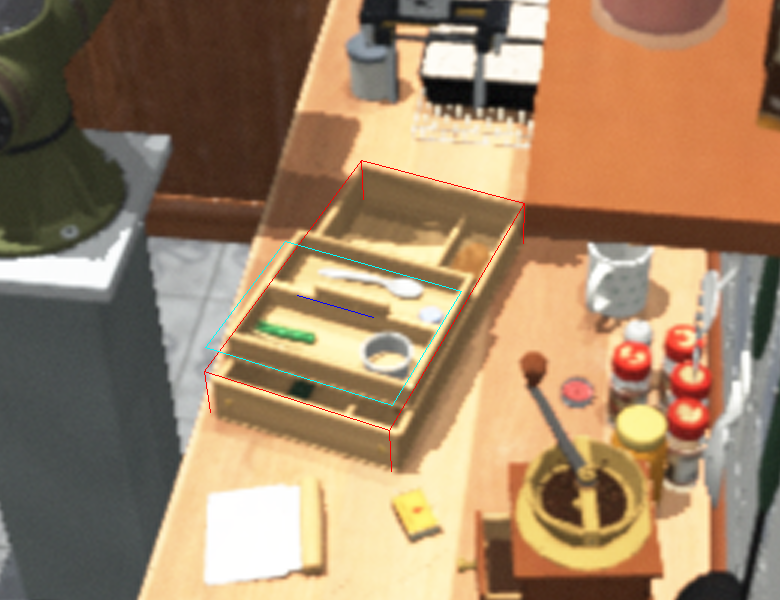

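View pics/ov_wrist.png

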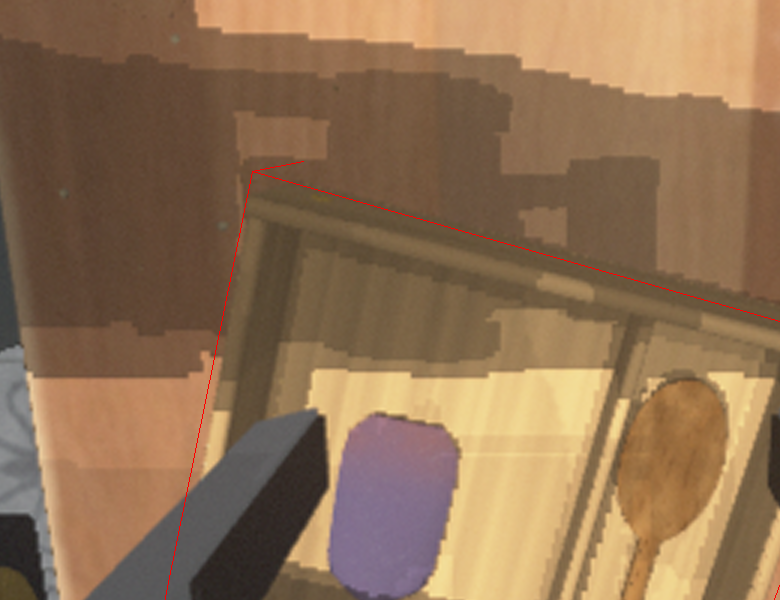

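View pics/ov_scene.png

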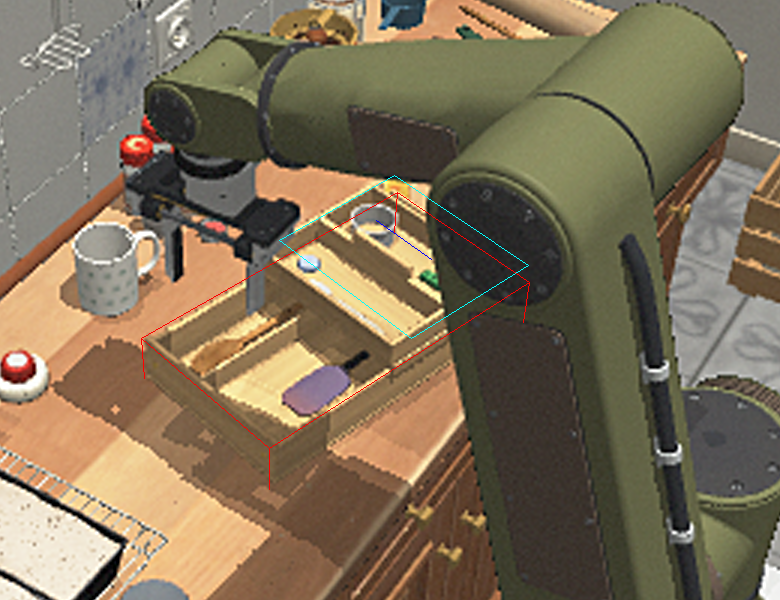

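```bash
cat > fit.py <<'E'
from h import *
from scipy.optimize import least_squares
np.set_printoptions(precision=2,suppress=True)
C={n:manip.camera(n) for n in("scene","side","wrist")}
O={"scene":(600,360),"side":(390,390),"wrist":(300,300)}
px=lambda n,u,v:((O[n][0]+u-1)/3,(O[n][1]+v-1)/3)
obs=[("side",(212,376),(-115,-210,68)),("side",(408,435),(115,-210,68)),("side",(363,170),(-115,210,68)),("side",(525,209),(115,210,68)),
("wrist",(250,185),(-115,210,68)),("wrist",(860,345),(115,210,68)),("scene",(145,344),(115,210,68)),("scene",(270,452),(-115,210,68)),("side",(400,470),(115,-210,0)),("side",(216,415),(-115,-210,0)),("scene",(268,488),(-115,210,0))]
def w(p,q):
    c,s=np.cos(p[2]),np.sin(p[2]);return (p[0]+c*q[0]-s*q[1],p[1]+s*q[0]+c*q[1],q[2])
f=lambda p:np.concatenate([proj(C[n],w(p,q))-np.array(px(n,*uv)) for n,uv,q in obs])
r=least_squares(f,[500,-190,-.3],loss="soft_l1",x_scale=[10,10,.1]);p=r.x
print(p,np.degrees(p[2]));print(f(p).reshape(-1,2))
# tray offset from bar observations
tb=[("scene",manip.tip_of("tray_bar",C["scene"])[0]["xy"]),("side",manip.tip_of("tray_bar",C["side"])[0]["xy"])]
g=least_squares(lambda t:np.concatenate([proj(C[n],w(p,(0,-104+t[0],120)))-np.array(uv) for n,uv in tb]),[30.]);t=g.x[0];print("t",t,g.fun)
for n in C:
    im=cv2.cvtColor(C[n]["img"],cv2.COLOR_RGB2BGR);im=cv2.resize(im,None,fx=3,fy=3,interpolation=2)
    def L(a,b,col):
        A=proj(C[n],w(p,a))*3+1;B=proj(C[n],w(p,b))*3+1;cv2.line(im,tuple(A.astype(int)),tuple(B.astype(int)),col,1)
    P=[(-115,-210,68),(115,-210,68),(115,210,68),(-115,210,68)]
    for i in range(4): L(P[i],P[(i+1)%4],(0,0,255))
    for i in range(4): L(P[i],(*P[i][:2],0),(0,0,255))
    y=-104+t
    L((-48,y,120),(48,y,120),(255,0,0));T=[(-115,-202+t,100),(115,-202+t,100),(115,-6+t,100),(-115,-6+t,100)]
    for i in range(4):L(T[i],T[(i+1)%4],(255,255,0))
    a,b=O[n]
    cv2.imwrite(f"pics/ov_{n}2.png",im[b:b+600,a:a+780])
print("bar",np.array(w(p,(0,-104+t,120))))
print("bar end", np.array(w(p,(0,-104+208,120))))
E
python3 fit.py
```

```text
[ 502.43 -186.12   -0.25] -14.607141348527392
[[-0.46  0.36]
 [-3.1  -0.71]
 [-0.97 -2.66]
 [-0.01 -2.06]
 [-0.39 -0.27]
 [ 4.06 -0.2 ]
 [-1.21 -1.8 ]
 [ 0.88 -1.86]
 [-0.07  1.25]
 [ 0.1   0.97]
 [ 1.45 -0.27]]
t 23.960376933084103 [ 0.88  0.26 -2.16 -2.14]
bar [ 482.24 -263.57  120.  ]
bar end [528.65 -85.48 120.  ]
```

View pics/ov_side2.png

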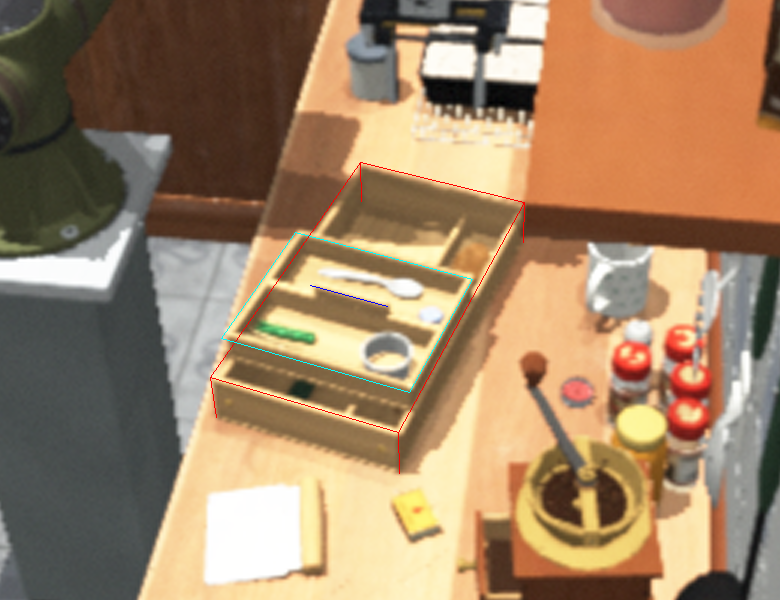

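View pics/ov_scene2.png

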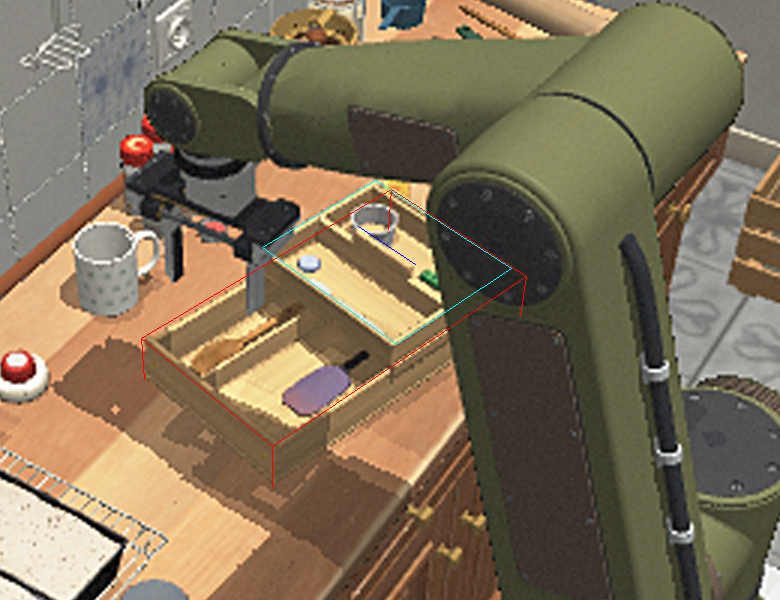

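```bash
cat >> h.py <<'E'
def pose():
    s=manip.read_state();return np.array(s["eef_pos"]),R.from_euler('xyz',s["eef_rot"]).as_matrix(),s
def row(pt,Rt):
    p,M,s=pose();d=M.T@(np.array(pt,float)-p);v=R.from_matrix(M.T@Rt).as_rotvec(degrees=True)
    return np.round(d,1),np.round(v,1)
def Rtool(jaw_yaw_deg):  # tool y down, z along jaw yaw
    a=np.radians(jaw_yaw_deg);z=np.array([np.cos(a),np.sin(a),0]);y=np.array([0,0,-1.]);return np.stack([np.cross(y,z),y,z],1)
E
python3 - <<'E'
from h import *
np.set_printoptions(precision=3,suppress=True)
p,M,s=pose();print(M,s["clock"])
c=manip.camera("wrist");print(c["intrinsics"],M.T@(c["origin"]-p),M.T@rot(c))
print(row((482,-263,224),Rtool(75)),row((482,-263,224),Rtool(-105)))
E
```

```text
[[ 0.  0.  1.]
 [-1. -0.  0.]
 [ 0. -1.  0.]] 2.35
[[298.576   0.    282.31 ]
 [  0.    298.576 211.709]
 [  0.      0.      1.   ]] [ -69.549 -160.052   -1.002] [[ 0.001  0.971  0.24 ]
 [ 0.001 -0.24   0.971]
 [ 1.    -0.001 -0.002]]
(array([263. ,   0.3, -68. ]), array([  0., -75.,   0.])) (array([263. ,   0.3, -68. ]), array([ -0., 105.,   0.]))
```

```bash
python3 -m jog '[263,0,-68,0,-75,0,263,0,-68,0,-75,0,263,0,-68,0,-75,0,263,0,-68,0,-75,0,263,0,-68,0,-75,0,263,0,-68,0,-75,0,263,0,-68,0,-75,0,263,0,-68,0,-75,0,263,0,-68,0,-75,0,263,0,-68,0,-75,0]' 60
python3 -m jog '[0,0,0,0,-4,0,0,0,0,0,-4,0]'
python3 - <<'E'
from h import *
p,M,s=pose();print(p,s["eef_rot"],s["clock"],s["joints"])
print(row((482,-263,224),Rtool(75)))
for n in("wrist","scene"):
    c=manip.camera(n);save(c,n+"1")
    for q in manip.tip_of("tray_bar",c)[:2]:print(n,q,at_z(c,q["xy"],120))
E
```

```text
clock: 3.23
eef_pos: [481.6, -263.9, 224.1]
eef_rot: [-1.571, 0.0, -0.396]
wrist_force: [0.5, -0.6, 0.1]
finger_gap: 60.1
clock: 3.4
eef_pos: [481.9, -263.1, 224.2]
eef_rot: [-1.571, 0.0, -0.328]
wrist_force: [-0.2, -0.5, -0.2]
finger_gap: 59.7
[ 481.93319786 -263.13597326  224.19272779] [-1.57077233e+00  7.50499875e-05 -3.27991797e-01] 3.4 [-5.66475451e-01  2.97976001e-01  1.52361653e+00  5.76525136e-06
  1.32007872e+00 -1.80928141e+00]
(array([0. , 0.2, 0.2]), array([-0. , -3.8, -0. ]))
wrist {'xy': [287.9, 217.8], 'score': 0.59} [ 483.87647912 -258.73707833  120.        ]
wrist {'xy': [85.4, 215.3], 'score': 0.57} [ 421.75426343 -433.21683737  120.        ]
scene {'xy': [329.6, 201.4], 'score': 0.92} [ 478.76052525 -265.5926843   120.        ]
scene {'xy': [207.7, 246.9], 'score': 0.35} [699.7420603 156.9759396 120.       ]
```

View pics/wrist1.png

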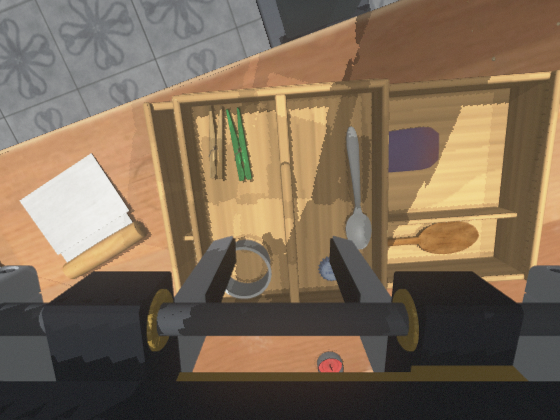

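Run:
```python
from h import *
c=manip.camera("wrist")
im=cv2.cvtColor(c["img"],cv2.COLOR_RGB2BGR)
cv2.imwrite("pics/w1a.png",cv2.resize(im[60:310,135:395],None,fx=2.4,fy=2.4,interpolation=2)[:600])
m=manip.masks_of("tray_bar",c)
print([ (q["score"],q["xy"],q["pixels"].sum()) for q in m[:2]])
for uv,z in [((285,163),120),((291,238),120),((553,73),68),((149,105),68),((176,98),100),((388,82),100)]:
    print(uv,at_z(c,uv,z).round(1))
```

```text
[(0.72, [288.2, 181.5], np.int64(39244)), (0.18, [414.5, 148.6], np.int64(2106))]
(285, 163) [ 436.1 -244.8  120. ]
(291, 238) [ 503.4 -262.2  120. ]
(553, 73) [443.9  30.5  68. ]
(149, 105) [ 341.  -355.8   68. ]
(176, 98) [ 351.  -318.7  100. ]
(388, 82) [ 400.5 -135.8  100. ]
```

View pics/w1a.png

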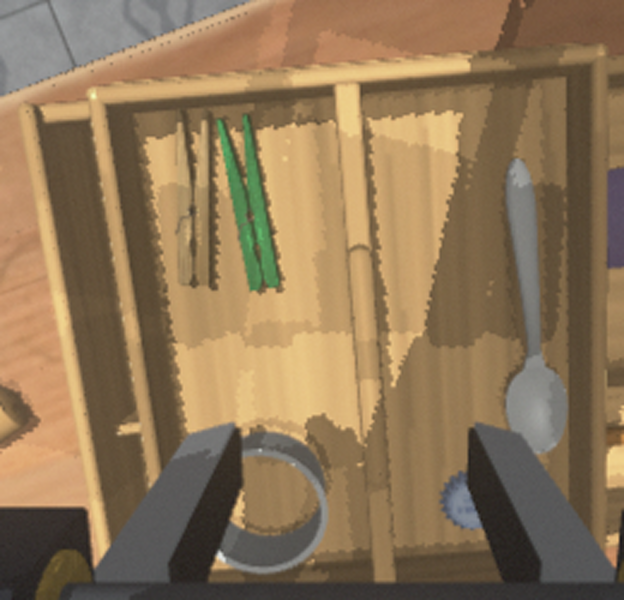

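Run:
```python
from h import *
print(row((482.5,-258,124),Rtool(75)))
```

```text
(array([ -1.2, 100.3,   4.8]), array([-0., -4.,  0.]))
```

```bash
python3 -m jog '[-1,40,5,0,-4,0,-1,80,5,0,-4,0,-1,100,5,0,-4,0,-1,100,5,0,-4,0]' 60 
python3 -m jog '[0,0,0,0,0,0,0,0,0,0,0,0,0,0,0,0,0,0,0,0,0,0,0,0,0,0,0,0,0,0,0,0,0,0,0,0]' 0 15
python3 - <<'E'
from h import *
c=manip.camera("side");save(c,"side2");c=manip.camera("wrist");save(c,"wrist2")
E
```

```text
clock: 4.03
eef_pos: [480.9, -256.8, 119.9]
eef_rot: [-1.569, 0.007, -0.262]
wrist_force: [0.1, -0.6, 0.0]
finger_gap: 60.2
clock: 4.53
eef_pos: [482.9, -258.1, 124.9]
eef_rot: [-1.571, -0.001, -0.261]
wrist_force: [0.5, 0.2, 0.2]
finger_gap: 23.7
```

View pics/wrist2.png

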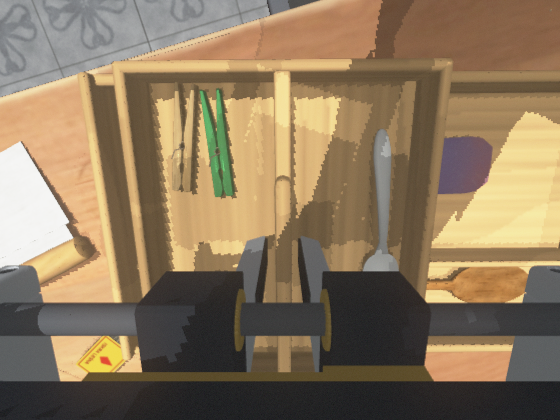

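```bash
python3 -m jog '[0,0,0,0,0,0,0,0,0,0,0,0,0,0,0,0,0,0,0,0,0,0,0,0,0,0,5,0,0,0,0,0,15,0,0,0,0,0,30,0,0,0,0,0,45,0,0,0,0,0,60,0,0,0]' 0 15
python3 -m jog '[0,0,15,0,0,0,0,0,30,0,0,0,0,0,45,0,0,0,0,0,60,0,0,0,0,0,75,0,0,0,0,0,90,0,0,0,0,0,98,0,0,0,0,0,98,0,0,0]'
python3 - <<'E'
from h import *
c=manip.camera("side");save(c,"side3");c=manip.camera("wrist");save(c,"wrist3")
E
```

```text
clock: 5.38
eef_pos: [498.1, -198.8, 124.4]
eef_rot: [-1.571, 0.001, -0.261]
wrist_force: [-3.3, -0.8, 4.3]
finger_gap: 9.9
clock: 6.05
eef_pos: [523.1, -102.7, 124.4]
eef_rot: [-1.57, 0.002, -0.259]
wrist_force: [-8.7, 2.5, 8.6]
finger_gap: 10.0
```

View pics/wrist3.png

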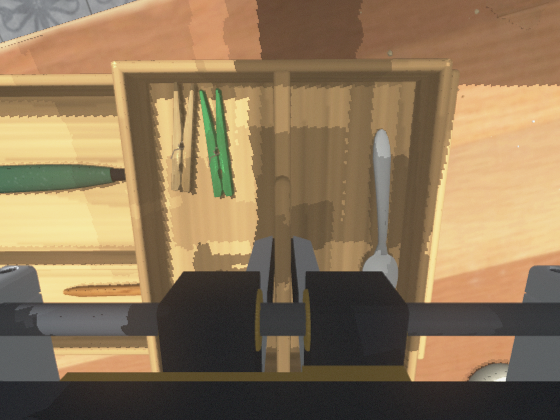

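View pics/side3.png

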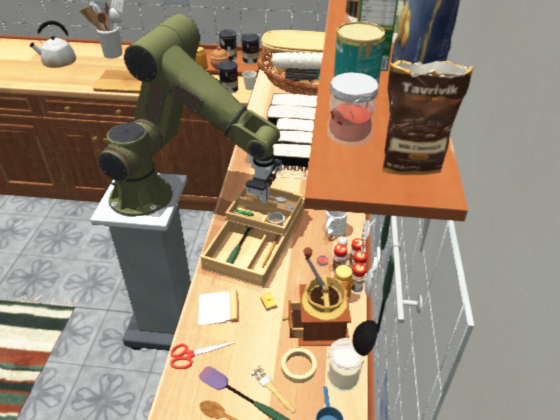

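```bash
python3 -m jog '[0,0,5,0,0,0,0,0,10,0,0,0,0,0,10,0,0,0]'
python3 -m jog '[0,0,4,0,0,0,0,0,8,0,0,0,0,0,8,0,0,0]'
```

```text
clock: 6.4
eef_pos: [525.4, -93.9, 124.4]
eef_rot: [-1.57, 0.002, -0.26]
wrist_force: [-8.5, 4.6, 8.7]
finger_gap: 9.8
clock: 6.65
eef_pos: [526.8, -88.5, 124.3]
eef_rot: [-1.575, 0.003, -0.261]
wrist_force: [-13.0, -13.2, 10.5]
finger_gap: 9.9
```

```bash
python3 -m jog '[0,0,-2,0,0,0,0,0,-2,0,0,0,0,0,-2,0,0,0]'
python3 -m jog '[0,0,-2,0,0,0,0,0,-2,0,0,0,0,0,-2,0,0,0,0,0,-2,0,0,0]' 40
python3 -m jog '[0,-40,0,0,0,0,0,-80,-20,0,0,0,0,-110,-60,0,0,0,0,-110,-100,0,0,0,0,-110,-140,0,0,0,0,-110,-180,0,0,0,0,-110,-200,0,0,0,0,-110,-200,0,0,0]'
python3 - <<'E'
from h import *
p,M,s=pose();print(p,s["clock"])
cs={n:manip.camera(n) for n in("wrist","side","scene")}
for n,c in cs.items():
    save(c,n+"4")
    for t in("handle_end","handle_middle"):
        for q in manip.tip_of(t,c)[:2]:print(n,t,q,at_z(c,q["xy"],13).round(1))
E
```

```text
clock: 6.9
eef_pos: [526.8, -89.0, 124.3]
eef_rot: [-1.571, 0.002, -0.261]
wrist_force: [-7.5, 1.0, 7.9]
finger_gap: 10.1
clock: 7.23
eef_pos: [527.1, -91.5, 124.1]
eef_rot: [-1.571, 0.0, -0.261]
wrist_force: [0.4, 0.1, 0.0]
finger_gap: 33.1
clock: 7.9
eef_pos: [474.0, -288.7, 234.0]
eef_rot: [-1.571, 0.0, -0.265]
wrist_force: [-0.8, -0.5, -0.0]
finger_gap: 39.9
[ 474.01931219 -288.73768983  233.96859855] 7.9
wrist handle_end {'xy': [216.2, 167.9], 'score': 0.98} [ 419.1 -361.1   13. ]
wrist handle_middle {'xy': [265.4, 169.6], 'score': 0.92} [ 437.7 -301.5   13. ]
side handle_end {'xy': [222.8, 269.5], 'score': 0.57} [ 414.4 -365.7   13. ]
scene handle_end {'xy': [350.9, 213.4], 'score': 0.62} [ 433.4 -360.6   13. ]
scene handle_end {'xy': [293.0, 222.0], 'score': 0.46} [ 591.7 -198.4   13. ]
scene handle_middle {'xy': [343.7, 222.7], 'score': 0.65} [ 431.  -299.6   13. ]
```

View pics/wrist4.png

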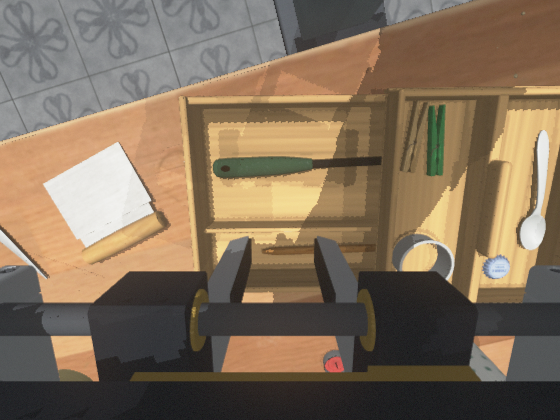

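View pics/side4.png

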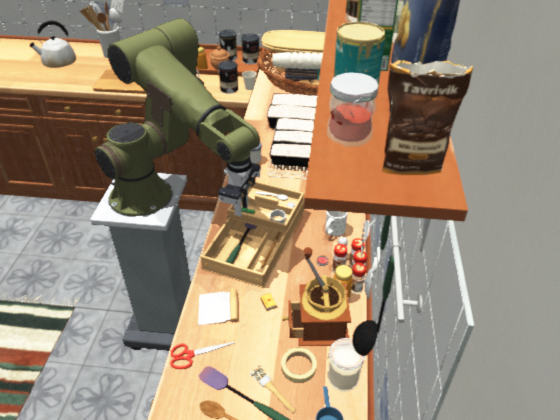

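Run:
```python
from h import *
c=manip.camera("wrist")
P=[at_z(c,uv,z).round(1) for uv,z in[((214,168),13),((310,164),13),((380,160.5),13),((182,99),68),((388,91),68)]]
print(P)
for a,b in((0,2),(0,1),(3,4)):
    d=P[b]-P[a];print(np.degrees(np.arctan2(d[1],d[0])),np.linalg.norm(d[:2]))
m=manip.masks_of("spatula",c)[0];ys,xs=np.nonzero(m["pixels"]);print(m["score"],xs.min(),xs.max(),ys.min(),ys.max())
W=np.array([at_z(c,(x,y),16)[:2] for x,y in zip(xs,ys)][::5]);mu=W.mean(0);u=np.linalg.svd(W-mu,full_matrices=False)[2][0];u*=np.sign(u[1]);t=(W-mu)@u
print(mu,np.degrees(np.arctan2(u[1],u[0])),mu+u*t.min(),mu+u*t.max())
E=mu+u*t.min();g=E+u*72;yaw=np.degrees(np.arctan2(u[1],u[0]))-90
print("grasp",g,yaw, row((*g,120),Rtool(-15)))
```

```text
[array([ 420.8, -359.6,   13. ]), array([ 447.4, -240.7,   13. ]), array([ 466. , -154.3,   13. ]), array([ 343.1, -356. ,   68. ]), array([ 390.4, -149.7,   68. ])]
77.58353101596752 210.21686421407776
77.38958169241164 121.83911522988012
77.08654439682303 211.6529706855068
0.7 209 376 156 176
[ 436.62973843 -280.59335191] 77.28333081113242 [ 417.68073528 -364.56279536] [ 463.87187706 -159.87421963]
grasp [ 433.53009596 -294.32891631] -12.716669188867584 (array([-38.2, 114.3, -20.3]), array([-0. , 90.1,  0. ]))
```

```bash
python3 -m jog '[-38,30,-20,0,88,0,-38,30,-20,0,88,0,-38,30,-20,0,88,0,-38,30,-20,0,88,0,-38,50,-20,0,88,0,-38,50,-20,0,88,0,-38,50,-20,0,88,0,-38,50,-20,0,88,0,-38,50,-20,0,88,0,-38,50,-20,0,88,0]' 54
python3 -m jog '[0,0,0,0,17,0,0,0,0,0,17,0,0,0,0,0,17,0,0,0,0,0,17,0]'
python3 - <<'E'
from h import *
c=manip.camera("wrist");save(c,"wrist5")
print(row((433.5,-294.3,80),Rtool(-13)),pose()[2]["clock"],pose()[2]["joints"])
for t in("handle_end","handle_middle"):
        for q in manip.tip_of(t,c)[:2]:print(t,q,at_z(c,q["xy"],13).round(1))
E
```

```text
clock: 9.28
eef_pos: [433.6, -294.4, 184.3]
eef_rot: [-1.571, 0.0, -1.517]
wrist_force: [0.2, 0.0, 0.1]
finger_gap: 53.6
clock: 9.62
eef_pos: [433.6, -294.4, 184.3]
eef_rot: [-1.571, -0.0, -1.81]
wrist_force: [0.7, 0.6, 0.0]
finger_gap: 54.3
(array([-1.000e-01,  1.043e+02, -2.000e-01]), array([-0. , -0.5,  0. ])) 9.6667 [-6.66297830e-01  2.79280541e-01  1.64391223e+00 -1.33927027e-05
  1.21832562e+00 -4.30549075e-01]
handle_end {'xy': [284.9, 258.5], 'score': 0.72} [ 418.5 -362.8   13. ]
handle_middle {'xy': [286.4, 210.0], 'score': 0.8} [ 434.2 -305.6   13. ]
```

View pics/wrist5.png

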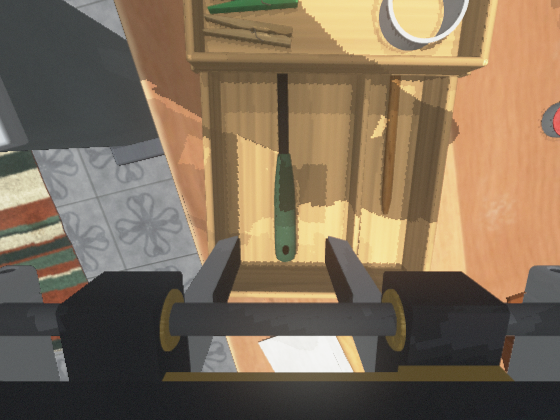

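```bash
python3 -m jog '[0,40,1,0,0,0,0,80,1,0,0,0,0,120,1,0,0,0,0,140,1,0,0,0,0,150,1,0,0,0,0,155,1,0,0,0,0,156,1,0,0,0,0,156,1,0,0,0]'
python3 -m jog '[0,0,0,0,0,0,0,0,0,0,0,0,0,0,0,0,0,0,0,0,0,0,0,0,0,0,0,0,0,0,0,0,0,0,0,0,0,0,0,0,0,0,0,0,0,0,0,0]' 0 50
python3 - <<'E'
from h import *
c=manip.camera("wrist");save(c,"wrist6");c=manip.camera("side");save(c,"side6")
E
```

```text
clock: 10.43
eef_pos: [435.1, -295.2, 29.4]
eef_rot: [-1.569, -0.001, -1.808]
wrist_force: [1.1, -0.3, 1.0]
finger_gap: 53.8
clock: 11.1
eef_pos: [434.6, -294.8, 28.4]
eef_rot: [-1.571, -0.0, -1.808]
wrist_force: [-0.7, 0.3, 2.6]
finger_gap: 21.3
```

View pics/wrist6.png

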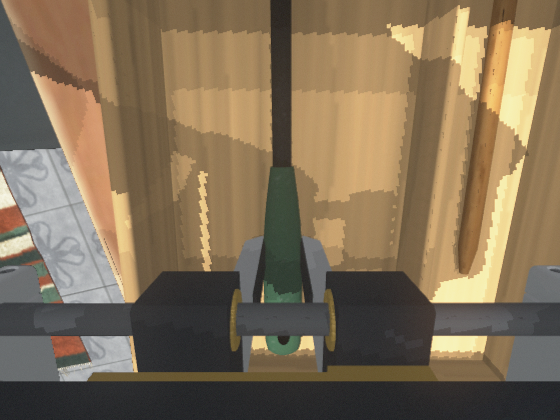

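```bash
python3 -m jog '[-0.5,-10,0,0,0,-2,-2,-22,0,0,0,-5,-3.5,-33,0,0,0,-7.5,-6,-43,0,0,0,-10,-8,-53,0,0,0,-12.5,-11.5,-63,0,0,0,-15,-11.5,-63,0,0,0,-15,-11.5,-63,0,0,0,-15]'
python3 - <<'E'
from h import *
for n in("wrist","side","scene"):
    c=manip.camera(n);save(c,n+"7")
    if n!="wrist":
      for q in manip.tip_of("handle_end",c)[:1]:print(q,at_z(c,q["xy"],90).round(1))
a=[cv2.imread(f"pics/{n}7.png") for n in("scene","side")]
cv2.imwrite("pics/c7.png",np.hstack([cv2.resize(a[0][160:310,250:400],None,fx=2.6,fy=2.6),cv2.resize(a[1][180:330,180:330],None,fx=2.6,fy=2.6)]))
E
```

```text
clock: 11.87
eef_pos: [437.5, -283.1, 91.1]
eef_rot: [-1.571, -0.261, -1.807]
wrist_force: [-1.4, -0.7, -1.7]
finger_gap: 21.2
{'xy': [225.9, 251.4], 'score': 0.52} [ 427.6 -352.5   90. ]
{'xy': [236.1, 218.7], 'score': 0.66} [726.8 -30.5  90. ]
```

View pics/c7.png

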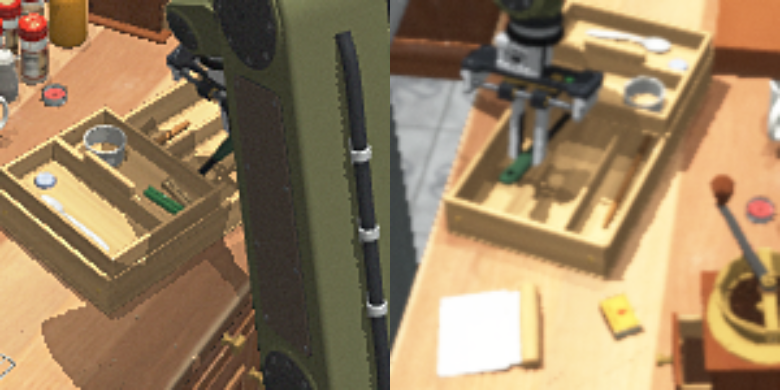

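View pics/wrist7.png

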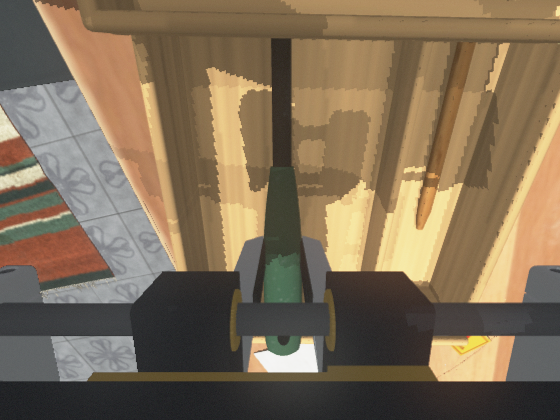

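```bash
python3 -m jog '[0,0,0,0,0,0,0,0,0,0,0,0,5,0,0,0,0,0,15,0,0,0,0,0,30,0,0,0,0,0,45,0,0,0,0,0,60,0,0,0,0,0,60,0,0,0,0,0]'
python3 -m jog '[15,0,0,0,0,0,35,0,0,0,0,0,55,0,0,0,0,0,75,0,0,0,0,0,95,0,0,0,0,0,115,0,0,0,0,0,125,0,0,0,0,0,125,0,0,0,0,0]'
python3 - <<'E'
from h import *
for n in("wrist","side"):
    c=manip.camera(n);save(c,n+"8")
E
```

```text
clock: 12.78
eef_pos: [423.1, -342.6, 107.8]
eef_rot: [-1.569, -0.263, -1.81]
wrist_force: [-1.2, 0.1, -0.3]
finger_gap: 21.4
clock: 13.45
eef_pos: [394.7, -458.7, 139.5]
eef_rot: [-1.57, -0.262, -1.81]
wrist_force: [0.2, -0.1, -1.0]
finger_gap: 21.2
```

View pics/wrist8.png

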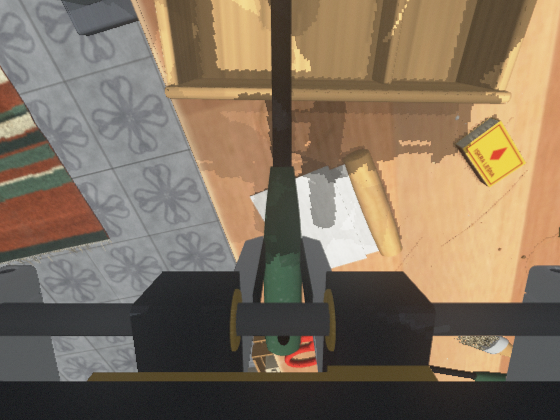

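View pics/side8.png

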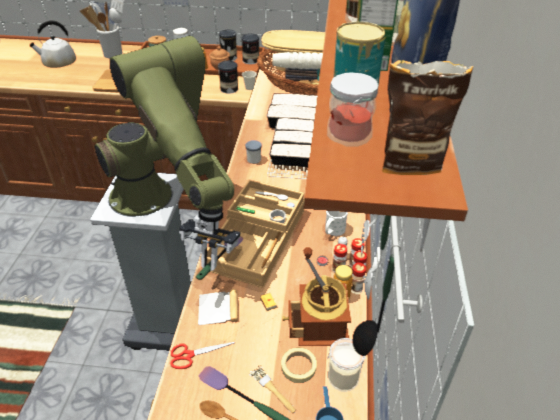

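```bash
python3 -m jog '[4,-15,0,0,0,0,10,-39,0,0,0,0,18,-68,0,0,0,0,26,-97,0,0,0,0,34,-126,0,0,0,0,41,-155,0,0,0,0,45,-168,0,0,0,0,47,-174,0,0,0,0,47,-174,0,0,0,0,47,-174,0,0,0,0]'
python3 -m jog '[0,0,0,0,0,0,0,0,0,0,0,0,0,0,0,0,0,0,0,0,0,0,0,0]'
python3 - <<'E'
from h import *
C={}
for n in("wrist","scene","side"):
    c=manip.camera(n);C[n]=c;save(c,n+"9")
    for t in("blade_tip","handle_end","tray_bar"):
        for q in manip.tip_of(t,c)[:2]:print(n,t,q)
p,M,s=pose();print(p,s["clock"],s["wrist_force"],s["qd"].round(3))
for nm,d in(("tip",-233),("end",73)): P=p+M@[d,14,0];print(nm,P,proj(C["scene"],P),proj(C["side"],P),proj(C["wrist"],P))
a=[cv2.imread(f"pics/{n}9.png") for n in("scene","side")]
cv2.imwrite("pics/c9.png",np.hstack([cv2.resize(a[0][130:330,250:450],None,fx=2,fy=2),cv2.resize(a[1][150:350,150:350],None,fx=2,fy=2)]))
E
```

```text
clock: 14.38
eef_pos: [395.3, -457.0, 318.0]
eef_rot: [-1.572, -0.261, -1.807]
wrist_force: [0.6, -0.5, -0.9]
finger_gap: 22.0
clock: 14.72
eef_pos: [395.1, -457.5, 318.7]
eef_rot: [-1.572, -0.261, -1.808]
wrist_force: [0.3, -0.2, -1.7]
finger_gap: 21.5
wrist handle_end {'xy': [284.1, 349.4], 'score': 0.74}
wrist handle_end {'xy': [412.8, 113.6], 'score': 0.6}
scene blade_tip {'xy': [336.7, 180.9], 'score': 0.54}
scene tray_bar {'xy': [294.3, 221.7], 'score': 0.72}
side blade_tip {'xy': [235.6, 195.4], 'score': 0.62}
side handle_end {'xy': [190.8, 237.0], 'score': 0.73}
side tray_bar {'xy': [268.1, 198.0], 'score': 0.64}
side tray_bar {'xy': [220.5, 310.3], 'score': 0.21}
[ 395.16403286 -457.60743963  319.37224836] 15.3167 [-0.91586106  0.08018262  0.20111598] [-0.001  0.    -0.002 -0.001 -0.002 -0.003]
tip [ 447.19264704 -242.37029784  245.54138692] [336.22439074 180.41754951] [235.07128448 195.37149574] [ 285.12973993 -251.09261436]
end [ 377.74553727 -529.66810294  324.74410236] [394.24280287 127.86324219] [191.03348201 236.48588449] [284.48872487 354.30430759]
```

View pics/wrist9.png

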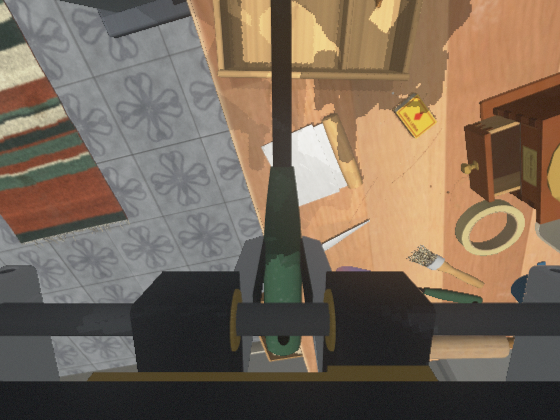

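View pics/c9.png

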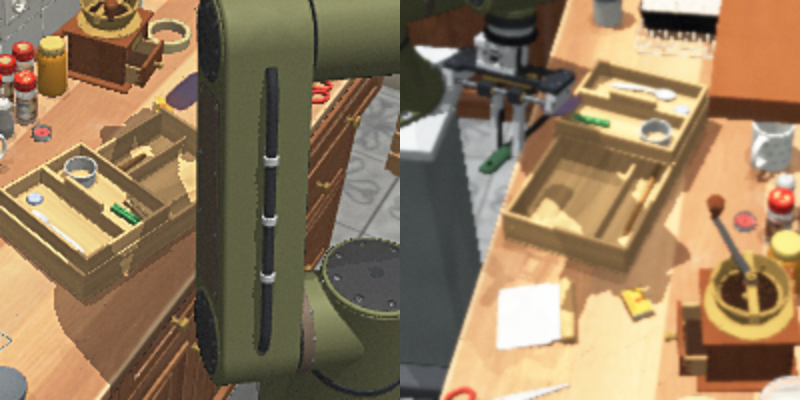

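Run:
```python
from h import *
c=manip.camera("scene");d=manip.camera("side")
print(at_z(c,(294.3,221.7),120),at_z(d,(268.1,198),120),"expected ~",(527,-89))
for t,x,r in(("matches",d,(579,-487)),("yeast",d,(415,326)),("mug",d,(786,-115)),("scraper",d,(435,-528)),("timer",c,(793,74))):
    q=manip.tip_of(t,x)[:1]; print(t,[at_z(x,k["xy"],0).round() for k in q],r)
s=manip.read_state();print(s["clock"],s["finger_gap"])
manip.sign_off()
```

```text
[ 526.7652488  -104.44398749  120.        ] [536.71122934 -94.33496953 120.        ] expected ~ (527, -89)
matches [array([ 588., -482.,    0.])] (579, -487)
yeast [array([430., 311.,   0.])] (415, 326)
mug [array([ 789., -123.,    0.])] (786, -115)
scraper [array([ 430., -519.,   -0.])] (435, -528)
timer [array([791.,  80.,   0.])] (793, 74)
15.6667 21.1905688647691
the job is handed in; nothing more can be done
```

I slid the tray left to its stop and gripped the spatula by its green handle. I slanted it 15°, drew it out handle first and lifted it. The job was handed in at about 15.7 s with the spatula still held; no verdict was reported.

**Last checks**
- **Tray:** it was pushed until the wrist force rose to about 16 N at the stop. Afterwards the scene picture put the bar at y = -104 mm and the side picture at y = -94 mm, against about -89 mm when I let go. That is a disagreement of 5 to 15 mm. I put it down to detector error, since the bar readings at the start were off by about as much and the pictures show the tray fully left. It is not proven to be within the 13 mm allowed.
- **Spatula:** the gripper reads 21 mm on the handle with a 50 N grip command and the arm is at rest. The blade tip works out at about 245 mm and the handle end at about 325 mm above the worktop. Detections agreed with the positions I worked out from the grip to about 1 pixel: the tip in both fixed pictures, the handle end in the side one. The spatula is clear of the box.
- **Forces:** the wrist force stayed within a few newtons during slanting and drawing out, so there was no sign of levering against the tray. The contact force on the tray itself was not measured.
- **Bystanders:** all five were re-detected 6 to 21 mm from their first readings. I take that as detector error, since the arm did not touch them. The yeast tub showed the largest shift, 21 mm against the 30 mm limit.

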